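# Free the round pellet die from its ratchet bar clamp

### The job

Two bar clamps stand on the bench, one holding a round steel pellet die, the other a square one. Lift the ratchet pawl of the clamp that holds the round die by its black ball knob so that the sprung clamp bar slides back, then take the round die out and set it down gently, upright and wholly on the round steel plate of the white sampling stage. Leave the other clamp shut.

Things in the scene. Friction and masses are not known exactly. Their poses are not given: they have to be found in the camera images.
- die: Round steel die: upright cylinder, 40 mm diameter, 35 mm high, 0.2-0.4 kg; origin at centre of underside, 15 mm above the bench in its clamp. A V stop is on its -x side (clamp axes: see knob), the bar's jaw on +x, with a lip 14 mm over its top until the bar is back. Flanks (+y, -y) are free to grasp; low rails beside them, 22-28 mm from its axis, are 20 mm high: keep fingertips above 22 mm.
- knob (a point): Centre of the 24 mm black ball knob on the pawl of the round die's clamp, 83 mm high; nothing beside it, pawl arm 20 mm below. Axes at start: +x along the bar, away from the die (the way it slides back), z up. Hinge: axis along y, 68 mm to +x and 30 mm below. Under 8 N raises it 20 mm (13 mm to +x); from 10 mm up the bar springs back 45 mm in under 1 s: keep it up till then. Let go, it falls.
- stage_top (a point): Centre of the top face of the round steel plate, 80 mm diameter, 30 mm above the bench, on the white sampling stage (130 x 120 mm, fixed). z up. The plate is 3 mm proud of a flat square plate; nothing stands on or above it.
- other_knob (a point): Centre of the same ball knob on the other clamp, of the same make, which holds a square steel die (33 x 38 x 35 mm) and must stay shut: do not lift or push it. On both clamps the jaw stays back once sprung back, over 25 mm clear of the die, also with the pawl down again.
There are look-alikes about, which are no part of the job. Leave any blue or orange look-alike of the part that bears stage_top alone.

How it is judged:
On the way:
1. the pawl's knob is raised by at least 10 mm while the round die still stands in its seat (height (world z) of knob above 0.093 m and distance of die from where it was at the start of the episode below 0.01 m), for 0.2 s.
At the end, for the whole second after the job is handed in: The round die stands upright (within 7 degrees) and at rest on the round steel plate of the stage, its axis within 22 mm of the plate's centre (so wholly on the plate), let go (horizontal distance between die and stage_top below 0.022 m and z of die in the frame of stage_top between -0.004 and 0.004 m and angle between die's own z axis and vertical below 0.12 rad and linear speed of die below 0.02 m/s and contact force between the fingers and die below 0.1 N); the robot touches nothing.
It fails at once if the other clamp's pawl is moved by more than 6 mm (distance of other_knob from where it was at the start of the episode above 0.006 m).
It fails at once if the die is let go in the air (its underside more than 30 mm above the stage's plate) (height (world z) of die above 0.06 m and contact force between the fingers and die below 0.05 N).
It also fails if it takes over 50 s, if anything falls off the work surface, if the arm or the gripper's body presses on something with over 40 N, if the wrist force passes 120 N, or if a joint passes its speed limit or range.

### The arm

A 6-joint arm with a two-finger parallel gripper is mounted at the origin on the work surface. World frame = base frame: x ahead of the robot, y to its left, z up, the work surface at z = 0. Lengths are in m, angles in rad, forces in N, time in s.
With the tool pointing down it reaches from about 0.25 to 0.775 m from the base axis. Payload 8.9 kg.
Tool frame: the origin (TCP) lies on the mounting face of the last link; the fingertips stand 173 mm ahead of it and the grasp point (between the pads) lies 155 mm ahead of it (robot.pinch_z is the z of the grasp point in the tool frame, in m); z points along the fingers, y is the line along which they close (so a half turn about z gives the same grasp; the last joint's range is limited). The gripper opens to 85 mm and grips with 20 to 120 N. Pads are 22 mm wide; open, the fingers measure 114 mm over their backs; the gripper's body (76 mm by 85 mm) begins 54 mm behind the grasp point. The pads swing forward as they close: fully open they stand 13 mm farther back than shut.
Start: joints at [1.048, 0.291, -0.153, 1.127, 0, 1.431], TCP at [0.197, 0.487, 0.405] pointing down, gripper open.
Joint ranges: [-2.52, 2.52], [-0.91, 1.74], [-1.3, 1.37], [-1.96, 2.02], [-1.52, 1.47], [-3.14, 3.14]. Speed limits (rad/s): [2.22, 2.22, 2.79, 3.14, 3.14, 3.14].

### API

Orientations are given as a rotation vector (axis times angle).
In Python, from bench import robot gives the robot as it stands. The module is installed in compiled form; this text tells all that it offers.
- The arm moves only by the tool step_arm, never from a script. Its argument "deltas" is a list of rows, each a list of 3 entries, a list of its own where there are three numbers: the shift along the tool's x, y, z in mm, then the turn about the tool's z in degrees, then the closure, from 0 (fully open) to 1 (shut). In form: [[[dx, dy, dz], spin, grip], ...]. A call has 1 to 10 rows; each row shifts and turns the commanded pose from where the row before left it, along the tool's axes as they then stand; what a row does not reach is not made up. A row lasts 1/8 s, in which the tool goes at most 62.5 mm and 10.7 degrees, less where a joint would pass 70% of its speed; a pose out of reach is approached as far as the arm can. A call is refused whole if a number of a shift passes 62.5 or a number of a turn 10.7, either way. A call with a gripper value outside its range is refused whole. The fingers move at their own pace and stop on an object; "squeeze" is the grip in N (left out, the last holds). Time passes only in rows, so rows that do not move let the fingers close. It gives the time, the measured TCP pose, the force, the opening and the grip force at its end, in the units of the state.
- robot.state(): the state, without advancing time (a new reading comes with each control period).
- robot.snapshot(name): name is "scene" or "top" or "wrist"; returns the picture (384x512x3 uint8, red, green, blue); there is no depth.
- robot.calibration(name): a dict with "fx", "fy", "cx", "cy" (pixels), "k1" (the pictures are not rectified: a ray, as slopes to the right and down, at radius r is drawn at 1 + k1 r^2 times it, then the intrinsics apply), "R" (3x3) and "t" (3): a world point X has camera coordinates R X + t. Camera axes: x right, y down, z forward; pixel columns grow to the right and rows downward; lengths in m; the calibration is good to about 2 mm. A picture is of the moment at which its call begins: read the wrist's pose just before it. calibration takes no time and is no camera call; for the wrist camera it gives the pose at the moment of the call.
- robot.finish_job(): hands the job in; it is judged then, once.
The state is a dict: "time_s": time; "q": joint angles; "qd": joint speeds; "tau": joint torques, N m; "tcp_pos": TCP position; "tool_rot": TCP orientation; "wrist_force": force on the tool from outside, world axes, zero at the start; "moment": the same for the moment, N m; "opening": finger opening in m; "grasp_force": force on a finger pad.
Only numpy, scipy, OpenCV 4.12 (cv2) and the standard library are available. Lean on these libraries where they do the work, as an engineer would, in place of code of your own. Each camera call takes 0.05 s, during which the arm holds its last target. There are 200 camera calls.

## Working session

There is one attempt and no reset: what is moved stays moved. The work goes in short steps, Python scripts to look and compute and a tool call to move; the robot and the scene stay as the last step left them, time stands still between calls to the robot, and variables do not carry over. Pictures are saved under pics/ and viewed, at most 10 in all, crops included, and the job is handed in when it is done.

Besides the shell and the picture viewer there is one more tool, called after "Request:" as a command line: name --argument value ..., lists and objects as JSON in quotes. step_arm: Moves the arm, as the interface text tells. Its arguments: {"type":"object","properties":{"deltas":{"type":"array"},"squeeze":{"type":"number"}},"required":["deltas"]}

```bash
mkdir -p pics; cat > h.py <<'E'
import numpy as np, cv2
from bench import robot
def snap(n,f):
    c=robot.calibration(n); im=robot.snapshot(n); cv2.imwrite('pics/'+f,im[...,::-1]); return im,c
def ray(c,u,v):
    x=np.array([(u-c['cx'])/c['fx'],(v-c['cy'])/c['fy']]); s=x.copy()
    for _ in range(20): s=x/(1+c['k1']*(s@s))
    R=np.array(c['R']);t=np.array(c['t'])
    return -R.T@t, R.T@np.array([s[0],s[1],1])
def onz(c,u,v,z):
    o,d=ray(c,u,v); return o+d*(z-o[2])/d[2]
def tri(c1,p1,c2,p2):
    o1,d1=ray(c1,*p1);o2,d2=ray(c2,*p2)
    k=np.linalg.lstsq(np.stack([d1,-d2],1),o2-o1,rcond=None)[0]
    a,b=o1+k[0]*d1,o2+k[1]*d2; return (a+b)/2,np.linalg.norm(a-b)
E
python3 - <<'E'
from h import *
a,c=snap('top','top0.png');print(c)
b,c=snap('scene','scene0.png');print(c)
s=robot.state();print(s['time_s'],s['tcp_pos'],s['tool_rot'],robot.pinch_z)
E
```

```text
{'fx': 461.0603497878093, 'fy': 461.0603497878093, 'cx': 252.28010305313472, 'cy': 182.5020991306436, 'k1': -0.1639947285961997, 'R': array([[ 0.02403736, -0.99949724, -0.02067522],
       [-0.99442347, -0.02178085, -0.10318703],
       [ 0.10268483,  0.02304027, -0.99444707]]), 't': array([0.0250818 , 0.41263232, 1.2306194 ])}
{'fx': 372.8585126306856, 'fy': 372.8585126306856, 'cx': 261.28826683671247, 'cy': 198.42899618940223, 'k1': 0.011176093381700745, 'R': array([[-0.50031986,  0.86564611, -0.01835351],
       [ 0.68155183,  0.38066786, -0.62496327],
       [-0.53401043, -0.32519041, -0.78043838]]), 't': array([ 0.20792306, -0.22533181,  1.13603447])}
0.1 [0.19648625 0.48665578 0.40421912] [-5.99065830e-01 -3.08359708e+00  1.64967792e-03] 0.1547
```

View pics/top0.png

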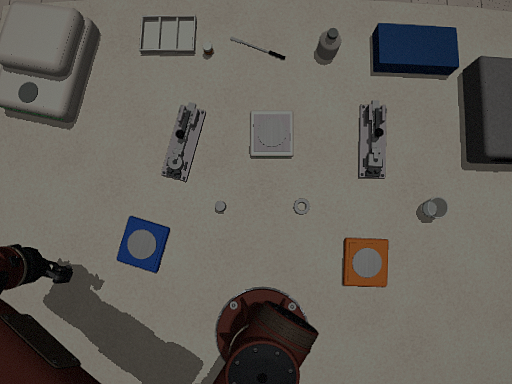

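View pics/scene0.png

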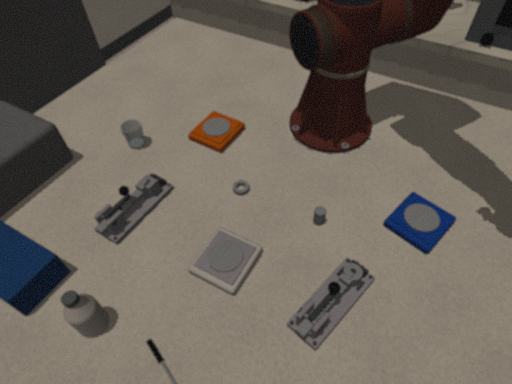

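The top view shows two clamps, at about (183,143) and (372,140), with the white stage at (272,134). The left clamp's die at (176,163) looks round, so I'll zoom in to confirm.

```bash
python3 - <<'E'
import cv2,numpy as np
a=cv2.imread('pics/top0.png');b=cv2.imread('pics/scene0.png')
f=lambda i,x,y,w,h:cv2.convertScaleAbs(cv2.resize(i[y:y+h,x:x+w],(400,300),interpolation=cv2.INTER_CUBIC),alpha=1.7)
cv2.imwrite('pics/crop.png',np.vstack([np.hstack([f(a,125,95,120,90),f(a,315,95,120,90)]),np.hstack([f(b,272,257,120,90),f(b,80,165,120,90)])]))
for n,im,r in(('top',a,(150,90,400,190)),('scene',b,(80,160,390,350))):
    x0,y0,x1,y1=r
    m=(im.max(2)<28).astype(np.uint8); k=np.zeros_like(m);k[y0:y1,x0:x1]=m[y0:y1,x0:x1]
    N,_,st,ce=cv2.connectedComponentsWithStats(k)
    print(n,[(st[i].tolist(),ce[i].round(1).tolist()) for i in range(1,N) if st[i][4]>15])
E
```

```text
top [([366, 106, 6, 26, 36], [368.8, 116.8]), ([374, 109, 9, 29, 88], [377.2, 128.9]), ([176, 130, 9, 9, 62], [179.9, 133.8]), ([366, 168, 6, 6, 17], [368.1, 171.4]), ([174, 170, 7, 8, 20], [177.6, 173.6])]
scene [([121, 187, 7, 8, 36], [123.9, 190.8]), ([329, 283, 10, 12, 80], [333.5, 288.2]), ([148, 341, 8, 9, 30], [151.4, 345.1])]
```

View pics/crop.png

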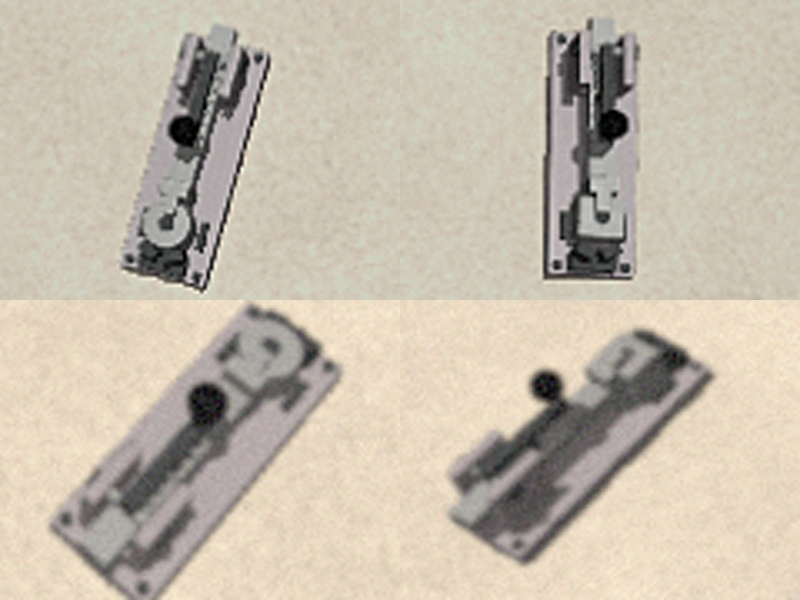

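The round die is in the left clamp: knob at top (179.9,133.8) and scene (333.5,288.2), die top at about top (175,163). The square die is in the right clamp.

```bash
python3 - <<'E'
from h import *
np.set_printoptions(precision=4,suppress=True)
ct,cs=robot.calibration('top'),robot.calibration('scene')
print('knob',tri(ct,(179.9,133.8),cs,(333.5,288.2)),onz(ct,179.9,133.8,.083))
print('die',onz(ct,175.1,162.8,.05),onz(cs,353.6,272,.05))
P=[onz(ct,125+.3*u,95+.3*v,.01) for u,v in((188,33),(268,55),(205,290),(123,265))]
print(np.array(P)); ax=(P[0]-P[3]+P[1]-P[2]);print('axis deg',np.degrees(np.arctan2(ax[1],ax[0])))
a=cv2.imread('pics/top0.png');
g=cv2.cvtColor(a,6)
s=g[105:165,245:300]
# stage outline: bright, white
m=(s>140).astype(np.uint8)
for t in(100,120,140,160,180):
    cn,_=cv2.findContours((s>t).astype(np.uint8),0,2)
    c=max(cn,key=cv2.contourArea);print(t,cv2.minAreaRect(c))
e=cv2.resize(a[100:170,235:310],(600,560),interpolation=2);
cv2.imwrite('pics/st.png',cv2.convertScaleAbs(e,alpha=1.6))
s=robot.state();from scipy.spatial.transform import Rotation as R
print(R.from_rotvec(s['tool_rot']).as_matrix())
E
```

```text
knob (array([0.5306, 0.2276, 0.0816]), np.float64(0.0007279048485878989)) [0.5304 0.227  0.083 ]
die [0.4577 0.2427 0.05  ] [0.461  0.2474 0.05  ]
[[0.629  0.2403 0.01  ]
 [0.6106 0.1713 0.01  ]
 [0.4106 0.2163 0.01  ]
 [0.43   0.2862 0.01  ]]
axis deg -12.84014811879761
100 ((27.0, 29.5), (59.0, 54.0), 90.0)
120 ((26.0, 27.5), (43.0, 40.0), 90.0)Traceback (most recent call last):
  File "<stdin>", line 15, in <module>
ValueError: max() iterable argument is empty
```

Request:
step_arm --deltas '[[[0, 0, 0], -9.4, 0], [[-49, -26, 0], 0, 0], [[-49, -26, 0], 0, 0], [[-49, -26, 0], 0, 0], [[-49, -26, 0], 0, 0], [[-49, -26, 0], 0, 0], [[-49, -26, 0], 0, 0], [[-49, -24, 0], 0, 0], [[0, 0, 0], 0, 0], [[0, 0, 0], 0, 0]]'

```text
time_s: 1.35
tcp_pos: [0.4919, 0.2363, 0.4043]
tool_rot: [-0.345, -3.121, 0.0]
wrist_force: [0.5, 1.0, -0.3]
opening: 0.0852
grasp_force: 0.0
```

```bash
python3 - <<'E'
from h import *
from scipy.spatial.transform import Rotation as R
np.set_printoptions(precision=4,suppress=True)
im,c=snap('wrist','w1.png');s=robot.state()
print(s['tcp_pos'],R.from_rotvec(s['tool_rot']).as_matrix(),s['time_s']);print({k:c[k] for k in('R','t')})
cv2.imwrite('pics/w1b.png',cv2.convertScaleAbs(im[...,::-1],alpha=1.6))
E
```

```text
[0.4915 0.2367 0.4044] [[-0.976   0.2176 -0.001 ]
 [ 0.2176  0.976  -0.0001]
 [ 0.001  -0.0003 -1.    ]] 1.4
{'R': array([[ 0.2186,  0.9758, -0.0003],
       [ 0.9371, -0.2098,  0.279 ],
       [ 0.2722, -0.0613, -0.9603]]), 't': array([-0.3383, -0.4479,  0.2584])}
```

View pics/w1b.png

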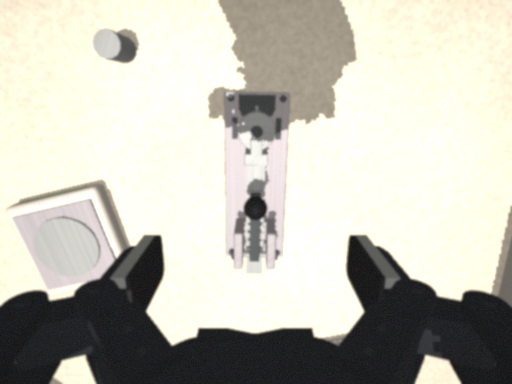

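The wrist view shows the clamp in line with the tool: knob at (255,208), round die at (257,125), stage plate at (67,246).

```bash
python3 - <<'E'
from h import *
np.set_printoptions(precision=4,suppress=True)
im=cv2.imread('pics/w1.png');c=robot.calibration('wrist')
g=cv2.cvtColor(im,6)
m=np.zeros_like(g);m[190:225,238:275]=(g[190:225,238:275]<22)*255
m=cv2.morphologyEx(m,cv2.MORPH_OPEN,np.ones((5,5)))
cn,_=cv2.findContours(m,0,2);k=cv2.minEnclosingCircle(max(cn,key=cv2.contourArea));print(k,onz(c,*k[0],.083))
print('die',onz(c,257.5,125,.05))
# plate: compare grey vs pinkish square plate
r=im[180:290,10:130].astype(int);sat=r.max(2)-r.min(2)
for n,p in(('plate',(67,246)),('square',(105,250)),('sq2',(40,215))):print(n,im[p[1]-2:p[1]+3,p[0]-2:p[0]+3].mean((0,1)))
g2=cv2.GaussianBlur(g,(3,3),0)
ed=cv2.Canny(g2,15,40)[185:290,10:125]
big=lambda x:cv2.resize(x,(0,0),fx=3.4,fy=3.4,interpolation=0)
cv2.imwrite('pics/st.png',np.hstack([big(cv2.convertScaleAbs(im[185:290,10:125],alpha=1.7)),big(cv2.cvtColor(ed,8))]))
for nm,pts in(('plate est',[(67,246),(34,246),(100,246),(67,216),(67,276)]),):
    for p in pts: print(nm,p,onz(c,*p,.03))
E
```

```text
Traceback (most recent call last):
ValueError: max() iterable argument is empty
```

```bash
python3 - <<'E'
from h import *
np.set_printoptions(precision=4,suppress=True)
im=cv2.imread('pics/w1.png');c=robot.calibration('wrist')
g=cv2.cvtColor(im,6);print(g[200:217:4,244:268:3])
m=np.zeros_like(g);m[190:225,238:275]=(g[190:225,238:275]<40)*255
m=cv2.morphologyEx(m,cv2.MORPH_OPEN,np.ones((5,5)))
cn,_=cv2.findContours(m,0,2)
if cn: k=cv2.minEnclosingCircle(max(cn,key=cv2.contourArea));print(k,onz(c,*k[0],.083))
print('knob',onz(c,255.5,208,.083),'die',onz(c,257.5,125,.05))
for n,p in(('plate',(67,246)),('square',(105,262)),('sq2',(30,225))):print(n,im[p[1]-2:p[1]+3,p[0]-2:p[0]+3].mean((0,1)))
ed=cv2.Canny(cv2.GaussianBlur(g,(3,3),0),15,40)[185:290,10:125]
big=lambda x:cv2.resize(x,(0,0),fx=3.4,fy=3.4,interpolation=0)
cv2.imwrite('pics/st.png',np.hstack([big(cv2.convertScaleAbs(im[185:290,10:125],alpha=1.7)),big(cv2.cvtColor(ed,8))]))
for p in [(67,246),(34,246),(100,246),(67,216),(67,276)]: print(p,onz(c,*p,.03))
E
```

```text
[[143  77  21  17  15  20  41 119]
 [ 97  21  21  19  24  21  20  54]
 [ 63  23  25  29  28  23  23  31]
 [ 61  22  25  27  30  24  21  55]
 [ 77  78  28  27  24  21  44  77]]
((255.0, 206.0), 12.369417190551758) [0.5285 0.229  0.083 ]
knob [0.5306 0.229  0.083 ] die [0.4544 0.2481 0.05  ]
plate [129.12 132.88 133.36]
square [137.6  137.04 145.24]
sq2 [127.76 127.32 134.44]
(67, 246) [ 0.5486 -0.0116  0.03  ]
(34, 246) [ 0.5398 -0.0512  0.03  ]
(100, 246) [0.5573 0.0279 0.03  ]
(67, 216) [0.5114 0.0035 0.03  ]
(67, 276) [ 0.588  -0.0277  0.03  ]
```

View pics/st.png

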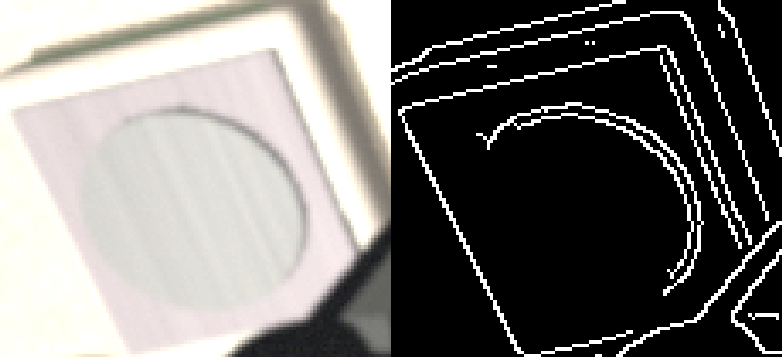

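Knob at (0.530, 0.2285) and plate centre at (0.549, -0.012). Both agree with the given sizes, so I'm moving to the knob.

Request:
step_arm --deltas '[[[-10, 0, 41], 0, 0], [[-10, 0, 41], 0, 0], [[-10, 0, 41], 0, 0], [[-9, 0, 41], 0, 0], [[0, 0, 0], 0, 0], [[0, 0, 0], 0, 1], [[0, 0, 0], 0, 1], [[0, 0, 0], 0, 1], [[0, 0, 0], 0, 1], [[0, 0, 0], 0, 1]]' --squeeze 40

```text
time_s: 2.65
tcp_pos: [0.5303, 0.2278, 0.2418]
tool_rot: [0.345, 3.122, 0.0]
wrist_force: [-1.5, -1.4, 6.9]
opening: 0.0217
grasp_force: 38.7
```

Request:
step_arm --deltas '[[[-1, 0, -4], 0, 1], [[-3, 0, -5], 0, 1], [[-3, 0, -5], 0, 1], [[-3, 0, -3], 0, 1], [[0, 0, 0], 0, 1], [[0, 0, 0], 0, 1]]'

```text
time_s: 3.4
tcp_pos: [0.5397, 0.2256, 0.2575]
tool_rot: [-0.345, -3.122, 0.0]
wrist_force: [-0.3, -0.9, -3.0]
opening: 0.0213
grasp_force: 39.4
```

Request:
step_arm --deltas '[[[0, 0, 0], 0, 1], [[0, 0, 0], 0, 1], [[0, 0, 0], 0, 1], [[0, 0, 0], 0, 1], [[0, 0, 0], 0, 1], [[0, 0, 0], 0, 1]]'

```text
time_s: 4.15
tcp_pos: [0.5398, 0.2256, 0.2576]
tool_rot: [-0.345, -3.122, 0.0]
wrist_force: [-0.1, -2.5, -3.1]
opening: 0.0212
grasp_force: 39.4
```

```bash
python3 - <<'E'
from h import *
im,c=snap('wrist','w2.png');im2,c2=snap('scene','s2.png');print(robot.state()['wrist_force'])
e=lambda i:cv2.convertScaleAbs(i[...,::-1],alpha=1.6)
cv2.imwrite('pics/v2.png',np.hstack([cv2.resize(e(im),(400,300)),cv2.resize(e(im2[215:365,250:450]),(400,300),interpolation=2)]))
E
```

```text
[-1.47278117 -3.22444795 -1.30626434]
```

View pics/v2.png

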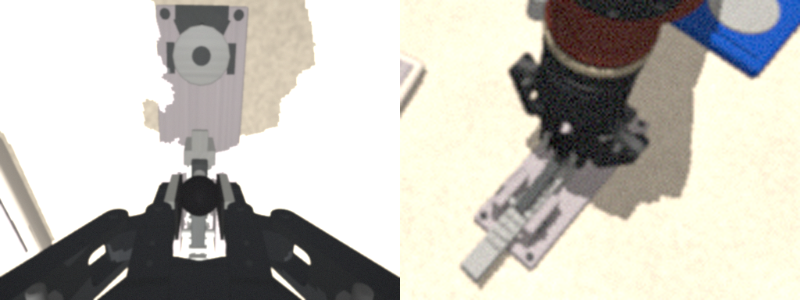

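The bar has sprung back: the jaw is well clear and the die is still seated, its top centred at about wrist (257,70). I'll measure the die here.

```bash
python3 - <<'E'
from h import *
np.set_printoptions(precision=4,suppress=True)
im=cv2.imread('pics/w2.png');c=robot.calibration('wrist')
for u,v in((257,70),(220.5,70),(293.5,70),(257,34),(257,110)):print(u,v,onz(c,u,v,.05))
g=cv2.GaussianBlur(cv2.cvtColor(im,6),(3,3),0)[20:125,200:310]
h=cv2.HoughCircles(g,3,1,30,param1=60,param2=15,minRadius=30,maxRadius=45)
print(h)
if h is not None:
    for x,y,r in h[0][:3]: print(onz(c,x+200,y+20,.05))
E
```

```text
257 70 [0.4601 0.245  0.05  ]
220.5 70 [0.4559 0.2259 0.05  ]
293.5 70 [0.4644 0.2641 0.05  ]
257 34 [0.4429 0.2488 0.05  ]
257 110 [0.4805 0.2405 0.05  ]
[[[57.5 49.5 36.4]]]
[0.4599 0.2453 0.05  ]
```

Request:
step_arm --deltas '[[[0, 0, 0], 0, 0], [[0, 0, 0], 0, 0], [[0, 0, 0], 0, 0], [[0, 0, 0], 0, 0]]'

```text
time_s: 4.75
tcp_pos: [0.54, 0.2258, 0.2578]
tool_rot: [0.344, 3.122, 0.0]
wrist_force: [0.0, -0.3, 0.0]
opening: 0.0855
grasp_force: 0.0
```

Request:
step_arm --deltas '[[[0, 0, -40], 0, 0], [[0, 0, -40], 0, 0], [[41, 0, 0], 0, 0], [[41, 1, 0], 0, 0], [[0, 0, 40], 0, 0], [[0, 0, 40], 0, 0], [[0, 0, 35], 0, 0], [[0, 0, 14], 0, 0], [[0, 0, 10], 0, 0], [[0, 0, 0], 0, 0]]'

```text
time_s: 6.0
tcp_pos: [0.4603, 0.2446, 0.1989]
tool_rot: [0.344, 3.122, 0.0]
wrist_force: [-0.2, 0.2, 0.1]
opening: 0.085
grasp_force: 0.0
```

Request:
step_arm --deltas '[[[0, 0, 0], 0, 1], [[0, 0, 0], 0, 1], [[0, 0, 0], 0, 1], [[0, 0, 0], 0, 1], [[0, 0, 0], 0, 1]]' --squeeze 60

```text
time_s: 6.62
tcp_pos: [0.4604, 0.2446, 0.1996]
tool_rot: [0.344, 3.122, 0.001]
wrist_force: [-1.8, -1.0, 9.1]
opening: 0.0386
grasp_force: 59.4
```

Request:
step_arm --deltas '[[[0, 0, -10], 0, 1], [[0, 0, -20], 0, 1], [[0, 0, -30], 0, 1], [[0, 0, -30], 0, 1], [[0, 0, -10], 0, 1], [[0, 0, 0], 0, 1]]'

```text
time_s: 7.38
tcp_pos: [0.4601, 0.2446, 0.2989]
tool_rot: [0.344, 3.122, 0.0]
wrist_force: [0.1, 0.8, -3.5]
opening: 0.0385
grasp_force: 61.3
```

```bash
python3 - <<'E'
from h import *
from scipy.spatial.transform import Rotation as R
s=robot.state();im,c=snap('wrist','w3.png')
cv2.imwrite('pics/v3.png',cv2.convertScaleAbs(im[...,::-1],alpha=1.6))
M=R.from_rotvec(s['tool_rot']).as_matrix();print(s['tcp_pos'],s['grasp_force'],s['wrist_force'],s['opening'])
print(M.T@(np.array([.549,-.012,s['tcp_pos'][2]])-s['tcp_pos'])*1000)
E
```

```text
[0.46006392 0.24456716 0.29885183] 61.31651759147644 [ 0.12787979  0.77318554 -3.52678063] 0.03845514922771705
[-1.42705347e+02 -2.31022768e+02 -1.29536429e-02]
```

View pics/v3.png

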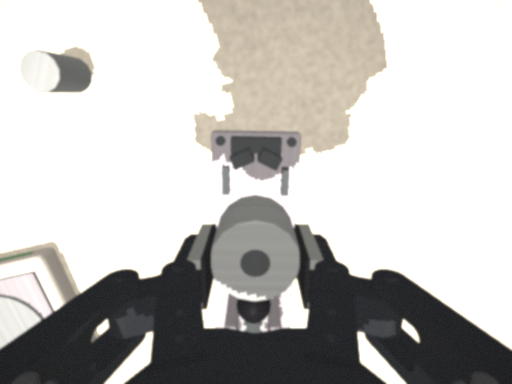

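Held upright (die top at (257,259)), with a load of about 3.5 N. Carrying it over the stage.

Request:
step_arm --deltas '[[[-24, -38, 0], 0, 1], [[-24, -39, 0], 0, 1], [[-24, -39, 0], 0, 1], [[-24, -39, 0], 0, 1], [[-24, -38, 0], 0, 1], [[-23, -38, 0], 0, 1], [[0, 0, 0], 0, 1], [[0, 0, 25], 0, 1], [[0, 0, 15], 0, 1], [[0, 0, 0], 0, 1]]'

```text
time_s: 8.68
tcp_pos: [0.5484, -0.0114, 0.2571]
tool_rot: [-0.343, -3.119, -0.0]
wrist_force: [-0.0, 0.5, -2.9]
opening: 0.0383
grasp_force: 61.6
```

```bash
python3 - <<'E'
from h import *
np.set_printoptions(precision=4,suppress=True)
s=robot.state();im,c=snap('wrist','w4.png');im2,c2=snap('scene','s4.png');print(s['tcp_pos'],s['wrist_force'])
e=lambda i:cv2.convertScaleAbs(i[...,::-1],alpha=1.5)
cv2.imwrite('pics/v4.png',np.hstack([cv2.resize(e(im),(400,300)),cv2.resize(e(im2[185:305,150:310]),(400,300),interpolation=2)]))
X=np.array([[.549+.04*np.cos(a),-.012+.04*np.sin(a),.03] for a in np.arange(0,6.28,.785)])
R=np.array(c['R']);t=np.array(c['t']);p=X@R.T+t;q=p[:,:2]/p[:,2:];q*=1+c['k1']*(q**2).sum(1,keepdims=True)
print((q*c['fx']+[c['cx'],c['cy']])*400/512)
E
```

```text
[ 0.5484 -0.0114  0.2571] [-0.0206  0.4804 -2.9244]
[[207.85   200.2906]
 [236.4039 182.485 ]
 [244.1662 149.9779]
 [224.3541 120.8575]
 [187.5451 114.4017]
 [157.7647 135.2756]
 [153.2407 168.9058]
 [174.2106 194.9506]]
```

View pics/v4.png

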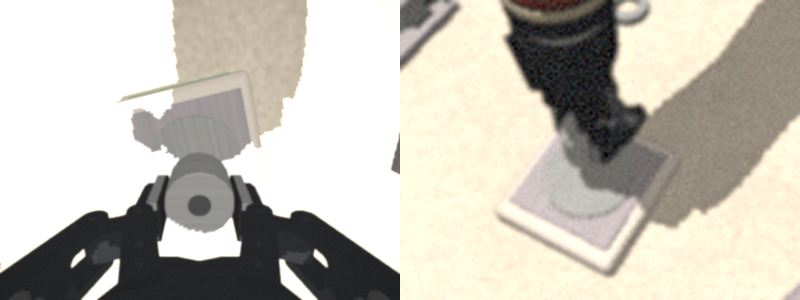

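The plate's far rim at about (197,114) matches the prediction of (190-200,114), so the position is good. Descending.

Request:
step_arm --deltas '[[[0, 0, 20], 0, 1], [[0, 0, 14], 0, 1], [[0, 0, 4], 0, 1], [[0, 0, 1], 0, 1], [[0, 0, 1], 0, 1], [[0, 0, 1], 0, 1], [[0, 0, 0], 0, 1], [[0, 0, 0], 0, 1]]'

```text
time_s: 9.78
tcp_pos: [0.5494, -0.0121, 0.2178]
tool_rot: [0.345, 3.122, -0.0]
wrist_force: [0.2, -0.0, -3.7]
opening: 0.0382
grasp_force: 61.6
```

Request:
step_arm --deltas '[[[0, 0, 1], 0, 1], [[0, 0, 0.5], 0, 1], [[0, 0, 0.5], 0, 1], [[0, 0, 0.5], 0, 1], [[0, 0, 0], 0, 1]]'

```text
time_s: 10.4
tcp_pos: [0.5493, -0.0121, 0.2151]
tool_rot: [-0.345, -3.123, 0.0]
wrist_force: [-0.0, -1.2, -3.2]
opening: 0.0379
grasp_force: 61.6
```

Request:
step_arm --deltas '[[[0, 0, 0.5], 0, 1], [[0, 0, 0.5], 0, 1], [[0, 0, 0], 0, 1]]'

```text
time_s: 10.78
tcp_pos: [0.5493, -0.012, 0.2147]
tool_rot: [0.344, 3.122, -0.0]
wrist_force: [-1.8, 0.7, 5.2]
opening: 0.0382
grasp_force: 62.5
```

Contact: the force rose from -3.2 to +5.2 N. Releasing and backing off.

Request:
step_arm --deltas '[[[0, 0, 0], 0, 0.5], [[0, 0, 0], 0, 0], [[0, 0, 0], 0, 0], [[0, 0, 0], 0, 0], [[0, 0, 0], 0, 0], [[0, 0, -20], 0, 0], [[0, 0, -40], 0, 0], [[0, 0, -50], 0, 0], [[0, 0, -40], 0, 0], [[0, 0, 0], 0, 0]]'

```text
time_s: 12.02
tcp_pos: [0.5504, -0.0122, 0.3674]
tool_rot: [0.344, 3.117, -0.0]
wrist_force: [0.3, 0.9, -0.7]
opening: 0.0853
grasp_force: 0.0
```

```bash
python3 - <<'E'
from h import *
s=robot.state();im,c=snap('wrist','w5.png');im2,c2=snap('scene','s5.png');print(s['tcp_pos'],s['wrist_force'],s['opening'])
print(onz(c,257,300,.065))
e=lambda i:cv2.convertScaleAbs(i[...,::-1],alpha=1.5)
cv2.imwrite('pics/v5.png',np.hstack([cv2.resize(e(im),(400,300)),cv2.resize(e(im2[185:305,150:310]),(400,300),interpolation=2)]))
E
```

```text
[ 0.55035743 -0.01222707  0.36739181] [ 0.3358328   0.94308839 -0.70567844] 0.08528775745461195
[ 0.68343703 -0.03909676  0.065     ]
```

View pics/v5.png

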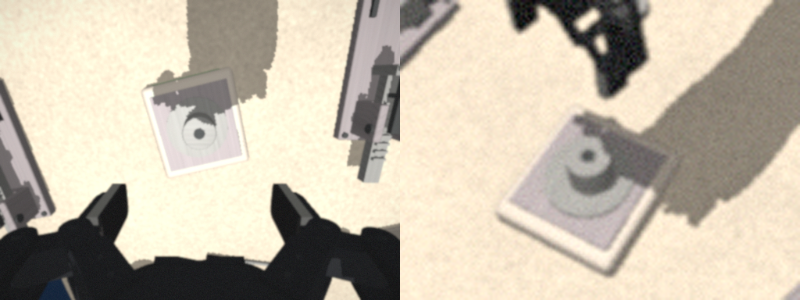

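The die stands upright and centred on the plate, top at about (199,132) in the wrist view, with the gripper clear. Handing in.

```bash
python3 -c "
from bench import robot
print(robot.finish_job())"
```

```text
the job is handed in; nothing more can be done
None
```

The round die stands upright near the centre of the white stage's plate, let go and clear of the gripper. The other clamp was not touched, and the job was handed in after about 12 s.

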